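# Close the microcentrifuge and start the spin

### The arm

A 6-joint arm with a two-finger parallel gripper is mounted at the origin on the work surface. World frame = base frame: x ahead of the robot, y to its left, z up, the work surface at z = 0. Lengths are in m, angles in rad, forces in N, time in s.
With the tool pointing down it reaches from about 0.275 to 0.75 m from the base axis. Payload 10.2 kg.
Tool frame: the origin (TCP) lies midway between the tips of the shut fingers; the grasp point (between the pads) lies 19 mm behind it (env.hold_point_z is the distance from the TCP to the grasp point, in m); z points along the fingers, y is the line along which they close (so a half turn about z gives the same grasp; the last joint's range is limited). The gripper opens to 85 mm and grips with 20 to 120 N. Pads are 22 mm wide; open, the fingers measure 114 mm over their backs; the gripper's body (76 mm by 85 mm) begins 54 mm behind the grasp point. The pads swing forward as they close: fully open they stand 13 mm farther back than shut.
Start: joints at [-1.521, 0.313, 1.498, -0, 1.331, -0.223], TCP at [0.141, -0.506, 0.196] pointing down, gripper open.
Joint ranges: [-2.94, 2.94], [-0.97, 2.17], [0.19, 2.56], [-1.23, 4.37], [0.02, 3.11], [-2.88, 2.88]. Speed limits (rad/s): [2.39, 2.39, 3.01, 3.14, 3.14, 3.14].

### API

Orientations are given as a unit quaternion [x, y, z, w].
In Python, from bench import env, kinematics, monitor, eyes, job gives the robot as it stands. The module is installed in compiled form; this text tells all that it offers. Calls block until the motion is done:
- env.reach(position, orientation): joint-space move of the TCP to a pose.
- env.movel(position, velocity=0.15, frame=None, guard=None): straight line of the TCP; frame=None keeps the orientation; velocity is the mean speed in m/s. With guard (N) it stops when the force on the tool has changed by that much, and returns True; else False.
- env.set_joints(angles): joint-space move.
- env.release() and env.close_gripper(effort=None): open the fingers fully, or close them until they stop; effort is the grip in N (None keeps the last).
- env.hold(seconds).
- kinematics.ik(position, orientation): joint angles nearest the present ones, or None.
- monitor.sense(): the state.
- eyes.grab_frame(name): name is "scene" or "top" or "wrist"; returns a dict with "frame" (480x640x3 uint8, red, green, blue), "mtx" (3x3 intrinsics, pixels), "k1" (the pictures are not rectified: a ray, as slopes to the right and down, at radius r is drawn at 1 + k1 r^2 times it, then the intrinsics apply), "view" (4x4, takes a point from world to camera coordinates). Camera axes: x right, y down, z forward; pixel columns grow to the right and rows downward; lengths in m; the calibration is good to about 2 mm. A picture is of the moment at which its call begins. There is no depth.
A pose or a line that the arm cannot do raises env.MotionError and nothing moves.
- job.hand_in(): hands the job in; it is judged then, once.
The state is a dict: "clock": time; "joints": joint angles; "qvel": joint speeds; "joint_efforts": joint torques, N m; "position": TCP position; "ee_rot": TCP orientation; "contact_force": force on the tool from outside, world axes, zero at the start; "ft_torque": the same for the moment, N m; "finger_gap": opening from 0.0 (shut) to 1.0 (fully open); "gripper_force": force on a finger pad.
Only numpy, scipy, OpenCV 4.12 (cv2) and the standard library are available. Lean on these libraries where they do the work, as an engineer would, in place of code of your own. Each camera call takes 0.05 s, during which the arm holds its last target. There are 200 camera calls.

### The job

The tubes are loaded in the microcentrifuge, but its lid is still half open. With your fingertips push the lid gently all the way down by the lip at its front edge, then tap the up-arrow key to add a minute, then tap the big round start key; press each key lightly until it goes in, and let it come out again. Grip and lift nothing, leave the other two keys alone, and do not shift the machine or anything standing around it.

Things in the scene. Friction and masses are not known exactly. Their poses are not given: they have to be found in the camera images.
- centrifuge: Cream benchtop microcentrifuge, 290 mm deep (x), 230 mm wide (y), 129 mm high with its lid shut, about 4.5 kg, loose on rubber feet. Origin: centre of its underside, on the bench; x points to its back, y to its left seen from the robot, z up. Its front faces the robot, turned by up to 0.3 rad. The deck under the lid is 102 mm high; in front of it is a sloping control panel.
- lid (a joint): Lid angle in rad: 0 shut, growing as it opens; 0.35 to 0.75 at the start. A cream plate 195 mm long, 222 mm wide, 20 mm thick with a round clear window, 0.35 kg, hinged along its far edge (the machine's back). The stiff hinge keeps it at any angle; at the lip it gives to 1 to 2 N. Shut, it rests on a firm stop, and stays down by itself.
- lid_lip (a point): Middle of the top of the lip: the grey sprung catch tab at the middle of the lid's front edge, 26 mm (x) by 70 mm (y), its top 5 mm above the lid's face. It gives up to 5 mm into the lid, from about 1 N to 11 N. 203 mm in front of the hinge axis, it swings with the lid; lid shut, it is 129 mm above the bench. z is the lid's outward normal, x points to the hinge.
- lid_hinge (a point): Point on the lid's hinge axis, in the middle of the machine's width, at x = 130, z = 110 mm of the centrifuge; the axis runs along the machine's y. With the lid shut the lip point is 203 mm in front of it and 19 mm above it.
- key_up_top (a point): Middle of the top of the up-arrow key, second from left: triangular, sides 22 mm, its point aiming up the panel, away from the robot; 9 mm proud. The panel slopes 18 degrees, from 98 mm high at the machine's x = -60 mm down to 70 mm at x = -145. z is the panel's outward normal (leaning to the front), x points up the slope.
- key_up (a joint): How far the up-arrow key is pressed in along the panel's normal, in m: 0 out, 0.005 fully in. A spring key: moves from about 1.5 N, fully in at about 6 N, springs back, counts as pressed beyond 0.0025. The four white keys stand in one row below the dark display, from left to right as the robot sees it: down arrow, up arrow, stop, start (y = 78, 26, -26, -78 mm of the centrifuge).
- key_start_top (a point): Middle of the top of the start key, the rightmost: round, 28 mm across, the largest, 9 mm proud of the panel. Axes as for the up-arrow key.
- key_start (a joint): Travel of the start key in m, same spring and travel as the up-arrow key.
- key_down (a joint): Travel of the down-arrow key (leftmost, triangular, point aiming to the front), same spring and travel. Not to be pressed.
- key_stop (a joint): Travel of the stop key (third from the left, square, 18 mm), same spring and travel. Not to be pressed.
- tube_rack: White rack of microtubes, 100 x 66 x 46 mm, left of the centrifuge. Origin under its centre. Leave it alone.
- beaker: Glass beaker, 72 mm across, 85 mm high, left of the centrifuge towards the back. Origin under its centre. Leave it alone.
- tip_box: Grey box of pipette tips with a clear lid, 122 x 85 x 56 mm, right of the centrifuge. Origin under its centre. Leave it alone.
- reagent_bottle: Glass bottle with a blue cap, 68 mm across, 150 mm high, right of the centrifuge towards the back. Origin under its centre. Leave it alone.
- sample_pot: Small pot with an orange cap, 40 mm across, 46 mm high, in front of the centrifuge on the left. Origin under its centre. Leave it alone.
- note_pad: Pink note pad, 76 x 76 x 14 mm, in front of the centrifuge on the right. Origin under its centre. Leave it alone.
- pipette: Pipette lying across the bench in front of the centrifuge, 242 mm long, up to 44 mm wide and 28 mm high. Origin under its middle, x along it to the tip. Leave it alone.

How it is judged:
By the outcome, as a careful person would: the job done as asked, in the order asked, and still so for the second after the job is handed in, with the robot touching nothing.
It also fails if it takes over 45 s, if anything falls off the work surface, if the arm or the gripper's body presses on something with over 40 N, if the wrist force passes 120 N, or if a joint passes its speed limit or range.

## Working session

There is one attempt and no reset: what is moved stays moved. The work goes in short steps, each a Python script; the robot and the scene stay as the last script left them, time stands still between calls to the robot, and variables do not carry over. Pictures are saved under pics/ and viewed, at most 10 in all, crops included, and the job is handed in when it is done.

```bash
mkdir -p pics; python3 - <<'E'
from bench import env,monitor,eyes
import cv2,numpy as np
for n in("scene","top"):
    f=eyes.grab_frame(n); cv2.imwrite(f"pics/{n}0.png",f["frame"][:,:,::-1]); np.savez(f"pics/{n}0.npz",**f)
    print(n,np.round(f["mtx"],1).tolist(),f["k1"],np.round(f["view"],3).tolist())
s=monitor.sense();print(s["clock"],s["contact_force"],s["ee_rot"])
E
```

```text
scene [[466.9, 0.0, 316.4], [0.0, 466.9, 233.5], [0.0, 0.0, 1.0]] 0.028649178818177176 [[0.989, 0.144, -0.014, -0.555], [0.101, -0.758, -0.645, 0.039], [-0.104, 0.636, -0.764, 0.94], [0.0, 0.0, 0.0, 1.0]]
top [[477.6, 0.0, 320.0], [0.0, 477.6, 236.7], [0.0, 0.0, 1.0]] 0.025266978774468516 [[0.012, -1.0, 0.016, 0.012], [-0.991, -0.014, -0.133, 0.569], [0.134, -0.014, -0.991, 0.991], [0.0, 0.0, 0.0, 1.0]]
0.1 [-0.00972811  0.79709471  0.70607071] [ 9.90709234e-01  1.35995945e-01  5.57393594e-05 -5.60573082e-04]
```

View pics/scene0.png

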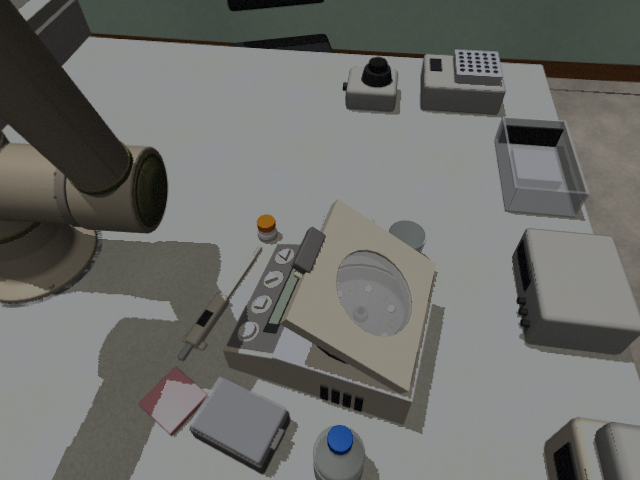

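View pics/top0.png

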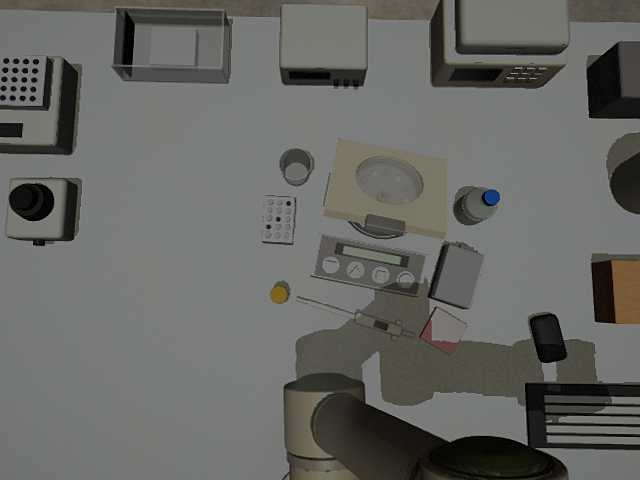

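The overview shows the four keys at about (331,266), (355,269), (380,275) and (405,279) in top, and (284,256), (273,280), (262,304) and (248,330) in scene. The lip is near (386,222) in top and (310,248) in scene. I'll enlarge both for exact pixels.

```bash
python3 - <<'E'
import cv2
a=cv2.imread("pics/top0.png")[130:310,300:460]; b=cv2.imread("pics/scene0.png")[190:420,220:445]
cv2.imwrite("pics/topc.png",cv2.resize(a,None,fx=3.3333,fy=3.3333,interpolation=cv2.INTER_CUBIC))
cv2.imwrite("pics/scenec.png",cv2.resize(b,None,fx=2.5,fy=2.5,interpolation=cv2.INTER_CUBIC))
E
```

```text
(no output)
```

View pics/topc.png

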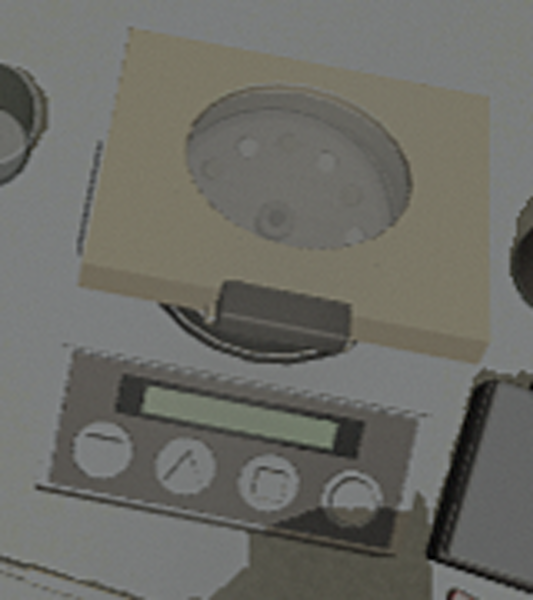

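View pics/scenec.png

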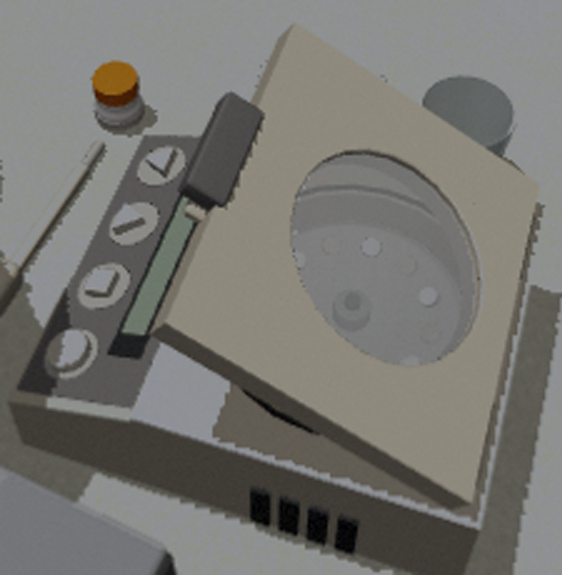

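Readings: the top crop gives lid corners (130,28), (489,97), (487,340), (83,265) and key discs (102,450), (185,466), (268,483), (352,500). The scene crop gives lid corners (538,187), (470,502), (163,322), (293,25) and discs (161,165), (133,223), (104,286), (71,352). Next I fit the pose to these.

```bash
cat > fit.py <<'E'
import numpy as np
from scipy.optimize import least_squares
S=np.radians(18); pn=np.array([-np.sin(S),0,np.cos(S)]); px=np.array([np.cos(S),0,np.sin(S)])
def panel(xk,y,h):  # xk machine-x on the panel surface
    return np.array([xk,y,.098+(xk+.060)*np.tan(S)])+h*pn
def lidpt(x,y,z,a):  # relative to hinge axis, lid shut, front is -x
    c,s=np.cos(a),np.sin(a); return np.array([.13+c*x+s*z,y,.110-s*x+c*z])
def world(p,P): 
    c,s=np.cos(p[2]),np.sin(p[2]); return np.array([p[0]+c*P[0]-s*P[1],p[1]+s*P[0]+c*P[1],P[2]])
def proj(f,W):
    v=f["view"]@np.append(W,1); a=v[:2]/v[2]; a=a*(1+f["k1"]*(a@a)); return f["mtx"][:2,:2]@a+f["mtx"][:2,2]
ky=[.078,.026,-.026,-.078]
def pts(p):
    lid=[lidpt(x,y,.014,p[3]) for x,y in((p[5],.111),(p[5],-.111),(p[5]-.195,-.111),(p[5]-.195,.111))]
    return [world(p,q) for q in lid+[panel(p[4],y,0) for y in ky]]
E
cat > run.py <<'E'
from fit import *
F={n:dict(np.load(f"pics/{n}0.npz")) for n in("top","scene")}
T=np.array([(130,28),(489,97),(487,340),(83,265),(102,450),(185,466),(268,483),(352,500)])/3.3333+[300,130]
C=np.array([(538,187),(470,502),(163,322),(293,25),(161,165),(133,223),(104,286),(71,352)])/2.5+[220,190]
def res(p,w=1):
    P=pts(p); return np.r_[[proj(F["top"],q)-t for q,t in zip(P,T)],[proj(F["scene"],q)-t for q,t in zip(P,C)]].ravel()
r=least_squares(res,[.5,-.1,-.15,.5,-.115,0],loss="soft_l1",x_scale=[.1,.1,.1,.1,.01,.01]); p=r.x
print(np.round(p,4)); print(np.round(res(p).reshape(-1,2),1).tolist())
np.save("p.npy",p)
print("lip",world(p,lidpt(-.203,0,.019,p[3])),"lipshut",world(p,lidpt(-.203,0,.019,0)),"hinge",world(p,[.13,0,.11]))
for y in ky: print(y,world(p,panel(p[4],y,.009)))
E
python3 run.py
```

```text
[ 0.6022 -0.0988 -0.1816  0.5264 -0.1133  0.0032]
[[-0.1, 0.2], [-0.4, 0.2], [0.5, 1.2], [-0.7, -0.2], [-0.1, -0.1], [-0.1, 0.1], [-0.0, -0.1], [-0.2, -0.3], [0.3, -0.7], [0.1, 1.1], [0.2, 0.9], [0.1, -1.0], [0.0, -0.1], [0.2, -0.1], [-0.3, -0.2], [-0.2, 0.7]]
lip [ 0.56684219 -0.09229537  0.22842283] lipshut [ 0.53042088 -0.08560876  0.129     ] hinge [ 0.7300839  -0.12226498  0.11      ]
0.078 [ 0.50215195 -0.00111524  0.08924769]
0.026 [ 0.49276218 -0.05226044  0.08924769]
-0.026 [ 0.48337241 -0.10340565  0.08924769]
-0.078 [ 0.47398264 -0.15455086  0.08924769]
```

The fit is good: sub-pixel to about 1 px residuals, the expected lid angle range (0.526 rad), and reach is fine. I'll close the fingers and go above the lip.

```bash
cat > arm.py <<'E'
from bench import env,kinematics,monitor,eyes,job
from fit import *
from scipy.spatial.transform import Rotation as R
import cv2
p=np.load("p.npy")
def quat(n,sign=-1):   # n: outward normal in machine axes; fingers close along machine y
    c,s=np.cos(p[2]),np.sin(p[2]); M=np.array([[c,-s,0],[s,c,0],[0,0,1]])
    z=-M@n; y=sign*M@np.array([0,1,0.]); return R.from_matrix(np.c_[np.cross(y,z),y,z]).as_quat()
def lidq(a,f=1.): return quat(np.array([np.sin(f*a),0,np.cos(f*a)]))
def lippos(a,h=0,dx=0): return world(p,lidpt(-.203+dx,0,.019+h,a))
def snap(n,name):
    f=eyes.grab_frame(n); cv2.imwrite(f"pics/{name}.png",f["frame"][:,:,::-1]); np.savez(f"pics/{name}.npz",**f)
def st(tag=""):
    s=monitor.sense(); print(tag,round(s["clock"],2),np.round(s["position"],4),np.round(s["contact_force"],2)); return s
E
python3 - <<'E'
from arm import *
a=p[3]
for sg in(-1,1):
  for al,h,f in((a,.03,1),(a,0,.5),(0,0,1)):
    n=np.array([np.sin(f*al),0,np.cos(f*al)]); j=kinematics.ik(lippos(al,h),quat(n,sg)); print(sg,None if j is None else np.round(j,2))
  j=kinematics.ik(world(p,panel(p[4],-.078,.009)),quat(pn,sg)); print("key",sg,None if j is None else np.round(j,2))
env.close_gripper(20)
env.movel([.141,-.506,.33],.25); st()
env.reach(lippos(a,.09),lidq(a)); st()
env.movel(lippos(a,.025),.1); st("above")
snap("wrist","w1"); snap("scene","s1")
E
```

```text
-1 [-0.32  0.84  0.6  -0.09  2.22  1.39]
-1 [-0.34  0.59  1.03 -0.04  1.79  1.41]
-1 [-0.38  0.4   1.56 -0.    1.19  1.37]
key -1 [-0.63  0.21  1.98  0.22  0.67  0.97]
1 [-0.32  0.84  0.6  -0.09  2.22 -1.75]
1 [-0.34  0.59  1.03 -0.04  1.79 -1.74]
1 [-0.38  0.4   1.56 -0.    1.19 -1.77]
key 1 [-0.63  0.21  1.98  0.22  0.67 -2.17]
 1.55 [ 0.141  -0.5057  0.3286] [-0.58  0.25 -1.06]Traceback (most recent call last):
  File "<stdin>", line 9, in <module>
bench.MotionError: the arm cannot take that pose within its joint ranges
```

```bash
python3 - <<'E'
from arm import *
a=p[3]
up=lippos(a,.025)+[0,0,.06]
env.reach(up,lidq(a,.5)); st()
env.movel(lippos(a,.022),.12); st("above")
snap("wrist","w1"); snap("scene","s1")
A=cv2.imread("pics/w1.png"); B=cv2.imread("pics/s1.png")[130:430,190:490]
cv2.imwrite("pics/ws1.png",np.hstack([cv2.resize(A,(480,360)),cv2.resize(B,(320,360))]))
E
```

```text
3.73 [ 0.579  -0.0954  0.31  ] [-0.32  0.   -0.74]
above 4.41 [ 0.5779 -0.0946  0.2483] [-0.27 -0.12 -0.35]
```

View pics/ws1.png

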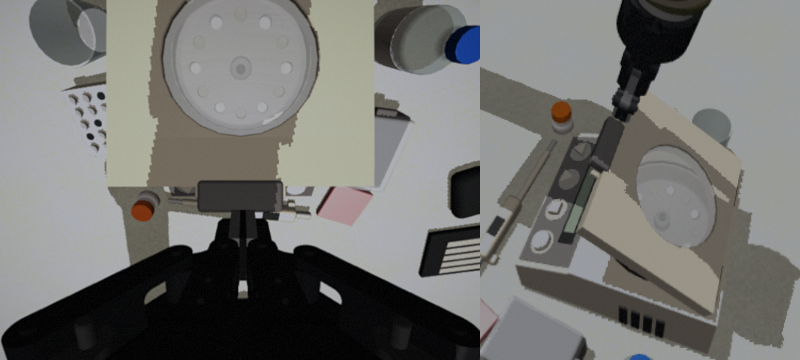

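The shut fingertips (240,210 in the wrist half) are centred on the grey lip. Now I push it down along the arc, guarded.

```bash
python3 - <<'E'
from arm import *
a=p[3]
dx=.003
hit=env.movel(lippos(a,-.004,dx),.04,guard=1.5); s=st("touch %s"%hit)
for b in np.linspace(a,0.0,11)[1:]:
    hit=env.movel(lippos(b,-.001,dx*b/a),.06 if b>.1 else .03,frame=lidq(b,.5),guard=8); st("%.2f %s"%(b,hit))
    if hit: break
E
```

```text
touch False 5.32 [ 0.5675 -0.0925  0.2237] [-0.15 -0.33 -0.18]
0.47 False 5.59 [ 0.5627 -0.0916  0.2178] [ 0.05 -0.82 -0.15]
0.42 False 5.92 [ 0.5574 -0.0906  0.2088] [-0.08  0.74  0.26]
0.37 False 6.24 [ 0.5523 -0.0897  0.1996] [-0.04  0.08  0.74]
0.32 False 6.57 [ 0.5476 -0.0888  0.19  ] [-1.07  0.43  0.98]
0.26 False 6.89 [ 0.5435 -0.088   0.1802] [-0.13 -0.46  0.14]
0.21 False 7.22 [ 0.5398 -0.0874  0.1701] [1.43 0.45 0.35]
0.16 False 7.54 [ 0.5367 -0.0868  0.1599] [ 0.1   0.58 -0.3 ]
0.11 False 7.87 [ 0.5341 -0.0863  0.1495] [-0.18  0.32  1.24]
0.05 False 8.38 [ 0.5319 -0.0859  0.1387] [-0.36 -0.37 -0.25]
0.00 False 8.88 [ 0.5304 -0.0856  0.1281] [ 0.05  0.17 -0.63]
```

```bash
python3 - <<'E'
from arm import *
pos=lippos(0,0); 
hit=env.movel(pos+[0,0,-.007],.012,guard=5); st(hit)
snap("scene","s2"); snap("top","t2")
B=cv2.imread("pics/s2.png")[180:420,210:450];T=cv2.imread("pics/t2.png")[120:320,290:490]
cv2.imwrite("pics/st2.png",np.hstack([cv2.resize(B,(400,400)),cv2.resize(T,(400,400))]))
E
```

```text
False 9.53 [ 0.5305 -0.0856  0.122 ] [ 0.01  0.53 -0.3 ]
```

View pics/st2.png

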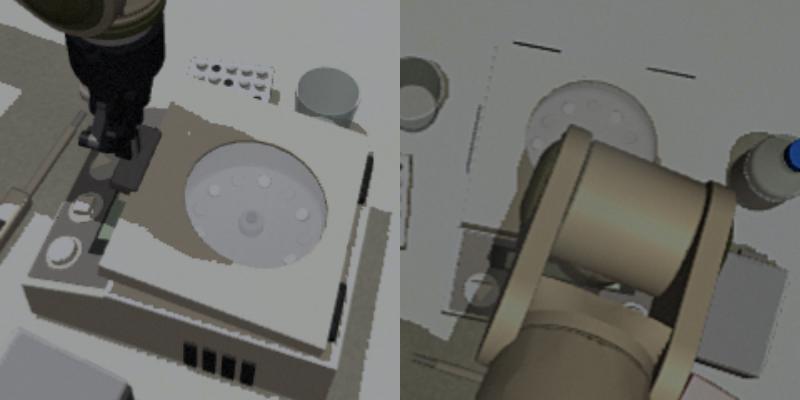

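```bash
python3 - <<'E'
from arm import *
f=dict(np.load("pics/s2.npz"))
C=np.array([(370,125),(322,348),(102,270),(172,103)])/1.6667+[210,180]
for a in (0,.05,.1,.15,.2):
    q=p.copy();q[3]=a; print(a,[np.round(proj(f,P)-c,1).tolist() for P,c in zip(pts(q)[:4],C)], np.round((proj(f,lippos(a))-[210,180])*1.6667), np.round((proj(f,monitor.sense()["position"])-[210,180])*1.6667))
B=cv2.imread("pics/s2.png")[215:315,235:335]
cv2.imwrite("pics/s2z.png",cv2.resize(B,(600,600),interpolation=cv2.INTER_CUBIC))
E
```

```text
0 [[-0.2, 6.8], [0.4, 0.6], [-3.1, 4.8], [4.5, -8.4]] [131. 169.] [131. 173.]
0.05 [[0.2, 7.0], [0.9, 0.8], [-3.2, 1.9], [5.0, -11.9]] [131. 163.] [131. 173.]
0.1 [[0.6, 7.1], [1.3, 1.0], [-2.8, -1.0], [5.7, -15.4]] [132. 157.] [131. 173.]
0.15 [[1.0, 7.3], [1.8, 1.2], [-2.2, -3.9], [6.8, -18.8]] [134. 151.] [131. 173.]
0.2 [[1.3, 7.5], [2.3, 1.5], [-1.2, -6.6], [8.1, -22.2]] [136. 146.] [131. 173.]
```

View pics/s2z.png

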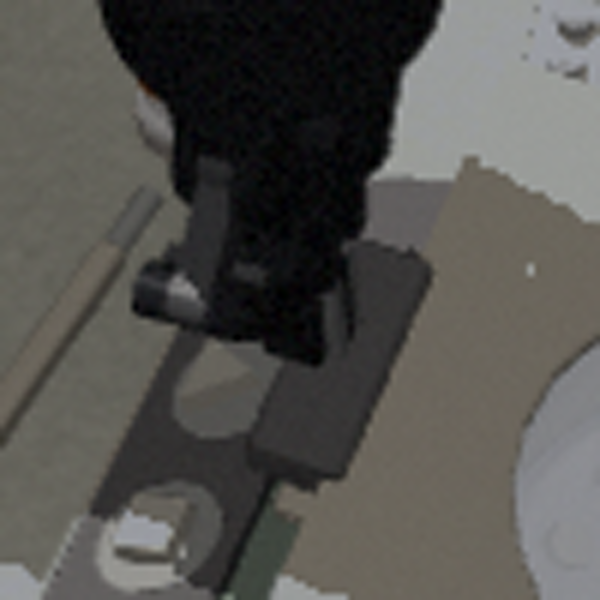

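```bash
python3 - <<'E'
from arm import *
s=st(); print(s["finger_gap"],s["gripper_force"],s["ft_torque"],np.round(s["joint_efforts"],1), s["ee_rot"],lidq(0))
w=dict(np.load("pics/w1.npz"))
print(w["view"].round(3).tolist(),w["mtx"].tolist()); 
E
python3 - <<'E'
import cv2
A=cv2.imread("pics/w1.png")
cv2.imwrite("pics/w1z.png",cv2.resize(A[220:420,200:440],(720,600),interpolation=cv2.INTER_CUBIC))
E
```

```text
9.63 [ 0.5305 -0.0856  0.122 ] [ 0.21 -0.12  0.25]
-0.0014257007089114883 0.0 [-0.05349884 -0.01791755 -0.03955664] [ -0.  -43.7 -24.2   0.   -0.   -0. ] [ 9.95880938e-01 -9.06705593e-02  7.88957884e-05  3.10899758e-05] [ 0.99588194 -0.09065961  0.          0.        ]
[[-0.181, -0.984, -0.001, 0.012], [-0.847, 0.155, 0.508, 0.396], [-0.499, 0.092, -0.862, 0.701], [0.0, 0.0, 0.0, 1.0]] [[348.7708379148047, 0.0, 323.5316967568012], [0.0, 348.7708379148047, 238.2829447481761], [0.0, 0.0, 1.0]]
```

View pics/w1z.png

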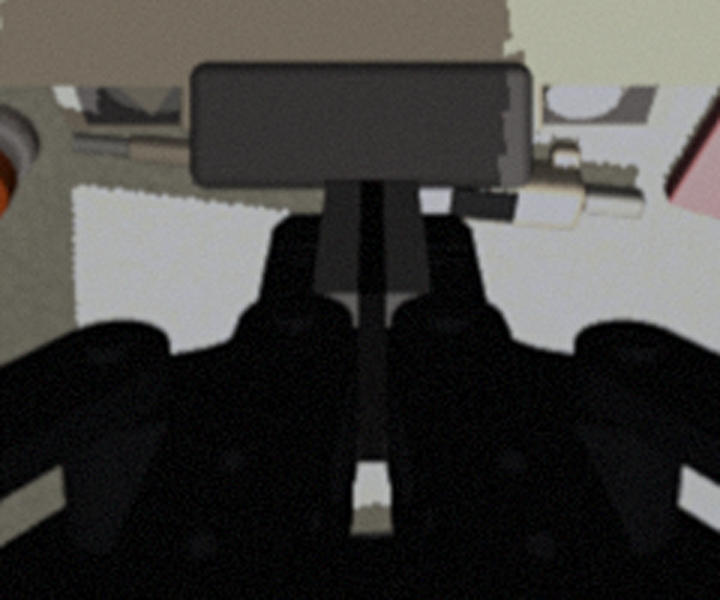

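```bash
python3 - <<'E'
from arm import *
w=dict(np.load("pics/w1.npz")); 
print("tcp",proj(w,np.array([.5779,-.0946,.2483])))
for a in(.45,.4,.5264,.6,.7):
    print(a,[proj(w,world(p,lidpt(-.203+dx,dy,.019,a))).round().tolist() for dx,dy in((.013,.035),(.013,-.035),(-.013,-.035),(-.013,.035))])
# joint fit with free angle, lip corners in top0
t=dict(np.load("pics/top0.npz"));T=np.array([(222,283),(353,305),(350,334),(216,313)])/3.3333+[300,130]
s=dict(np.load("pics/scene0.npz"))
print("top seen",T.round(1).tolist(),[proj(t,world(p,lidpt(-.203+dx,dy,.019,p[3]))).round(1).tolist() for dx,dy in((.013,.035),(.013,-.035),(-.013,-.035),(-.013,.035))])
for n in("s1",):
    s1=dict(np.load("pics/s1.npz")); print("tcp in s1 panel",(proj(s1,np.array([.5779,-.0946,.2483]))-[190,130])*[320/300,360/300]+[480,0])
E
```

```text
tcp [325.3217173  270.64745893]
0.45 [[271.0, 246.0], [378.0, 246.0], [378.0, 285.0], [271.0, 285.0]]
0.4 [[273.0, 246.0], [376.0, 246.0], [375.0, 283.0], [274.0, 283.0]]
0.5264 [[267.0, 245.0], [382.0, 245.0], [382.0, 288.0], [267.0, 288.0]]
0.6 [[263.0, 242.0], [386.0, 243.0], [387.0, 289.0], [263.0, 289.0]]
0.7 [[257.0, 235.0], [393.0, 235.0], [394.0, 286.0], [255.0, 286.0]]
top seen [[366.6, 214.9], [405.9, 221.5], [405.0, 230.2], [364.8, 223.9]] [[366.6, 215.0], [405.3, 222.5], [404.6, 233.8], [365.1, 226.0]]
tcp in s1 panel [614.83273041 132.515936  ]
```

The lid came down with the tips, but the visible fingertips end about 20 mm short of the reported TCP in both camera views (lid now at about 0.08 rad, lip at about 0.145). I continue down under guard and use the firm stop to calibrate the offset.

```bash
python3 - <<'E'
from arm import *
pos=lippos(0,0)
for z in np.arange(.118,.0979,-.004):
    hit=env.movel([pos[0],pos[1],z],.02,guard=5); st(hit)
    if hit: break
env.hold(.2); F=[monitor.sense()["contact_force"][2] for _ in range(3)]; print(F)
snap("scene","s3")
B=cv2.imread("pics/s3.png")[210:410,215:435]
cv2.imwrite("pics/s3z.png",cv2.resize(B,(660,600),interpolation=cv2.INTER_CUBIC))
E
```

```text
False 9.98 [ 0.5304 -0.0856  0.1178] [ 0.28  1.16 -0.57]
False 10.33 [ 0.5304 -0.0856  0.1138] [ 0.37 -0.55  0.69]
False 10.68 [ 0.5304 -0.0856  0.1099] [-0.69 -0.78 -0.87]
False 11.03 [ 0.5304 -0.0856  0.1059] [-0.33 -0.09 -1.32]
False 11.38 [ 0.5304 -0.0856  0.1018] [ 0.38  0.1  -0.44]
False 11.73 [ 0.5303 -0.0856  0.0978] [ 0.35 -0.65 -0.29]
[np.float64(-0.3623891335727439), np.float64(-0.3623891335727439), np.float64(-0.3623891335727439)]
```

View pics/s3z.png

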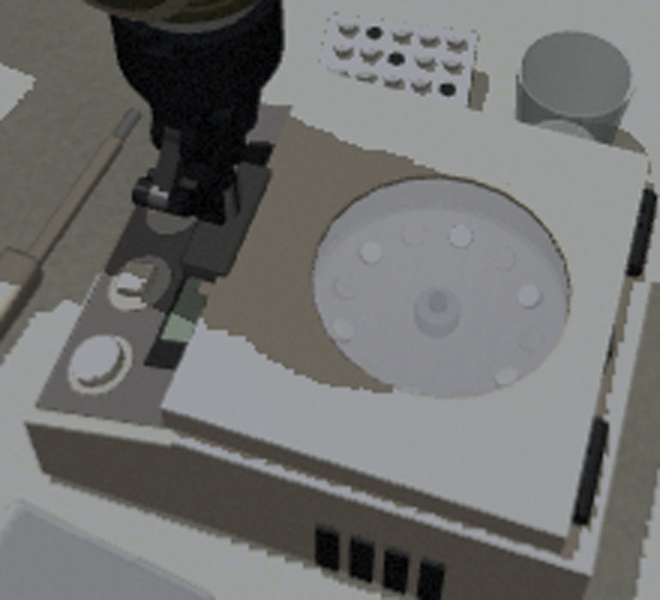

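```bash
python3 - <<'E'
from arm import *
f=dict(np.load("pics/s3.npz")); s=monitor.sense(); x,y,_=s["position"]
for z in(.098,.11,.12,.13,.14): print(z,((proj(f,np.array([x,y,z]))-[215,210])*3).round())
print("lip corners",[((proj(f,world(p,lidpt(-.203+dx,dy,.019,0)))-[215,210])*3).round().tolist() for dx,dy in((.013,.035),(.013,-.035),(-.013,-.035),(-.013,.035))])
print(s["joint_efforts"].round(2))
for z in(.096,.094):
    h=env.movel([x,y,z],.01,guard=4); s=st(h); print(s["joint_efforts"].round(2),s["ft_torque"].round(2))
    if h: break
E
```

```text
0.098 [224. 246.]
0.11 [222. 234.]
0.12 [221. 223.]
0.13 [220. 212.]
0.14 [219. 201.]
lip corners [[266.0, 168.0], [219.0, 275.0], [172.0, 261.0], [221.0, 156.0]]
[ -0.   -44.24 -23.41   0.     0.     0.  ]
False 12.33 [ 0.5304 -0.0856  0.0959] [-0.8  -0.72  0.62]
[-0.000e+00 -4.426e+01 -2.331e+01 -0.000e+00 -1.000e-02 -0.000e+00] [0.02 0.02 0.04]
False 12.68 [ 0.5304 -0.0856  0.0939] [ 0.4  -0.3   0.37]
[-0.000e+00 -4.430e+01 -2.324e+01 -0.000e+00 -1.000e-02 -0.000e+00] [ 0.   -0.02 -0.01]
```

```bash
cat >> arm.py <<'E'
def avgF(n=5):
    F=[]
    for _ in range(n): env.hold(.03); F.append(monitor.sense()["contact_force"])
    return np.round(np.mean(F,0),2)
E
python3 - <<'E'
from arm import *
x,y,_=lippos(0,0)
snap("wrist","w3")
print(avgF(8))
for z in(.0925,.091):
    h=env.movel([x,y,z],.01,guard=4); s=st(h); print(avgF(5),s["joint_efforts"].round(2))
    if h: break
snap("wrist","w4"); snap("scene","s4")
# difference between the views: 1.5-3 mm of descent
f=dict(np.load("pics/w4.npz"))
A=cv2.resize(cv2.imread("pics/w4.png")[200:400,200:440],(480,400),interpolation=cv2.INTER_CUBIC)
B=cv2.resize(cv2.imread("pics/s4.png")[240:320,250:314],(320,400),interpolation=cv2.INTER_CUBIC)
o=np.hstack([A,B]); o=cv2.convertScaleAbs(o,alpha=2.2,beta=10)
cv2.imwrite("pics/last.png",o)
print("tcp",proj(f,monitor.sense()["position"]),"lip",[proj(f,world(p,lidpt(-.203+dx,dy,.019,0))).round().tolist() for dx,dy in((.013,.035),(.013,-.035),(-.013,-.035),(-.013,.035))])
E
```

```text
[ 0.28 -0.19  0.06]
False 13.3 [ 0.5306 -0.0857  0.0927] [-0.6  -0.34  2.5 ]
[ 0.07 -0.33  2.  ] [-1.000e-02 -4.310e+01 -2.242e+01 -0.000e+00 -1.000e-02  0.000e+00]
False 13.77 [ 0.5306 -0.0857  0.0913] [-0.19 -0.13  5.74]
[-0.39 -0.05  5.1 ] [-3.000e-02 -4.171e+01 -2.164e+01  1.000e-02 -1.100e-01  0.000e+00]
tcp [325.39689003 270.43016987] lip [[244.0, 274.0], [407.0, 274.0], [403.0, 328.0], [248.0, 328.0]]
```

View pics/last.png

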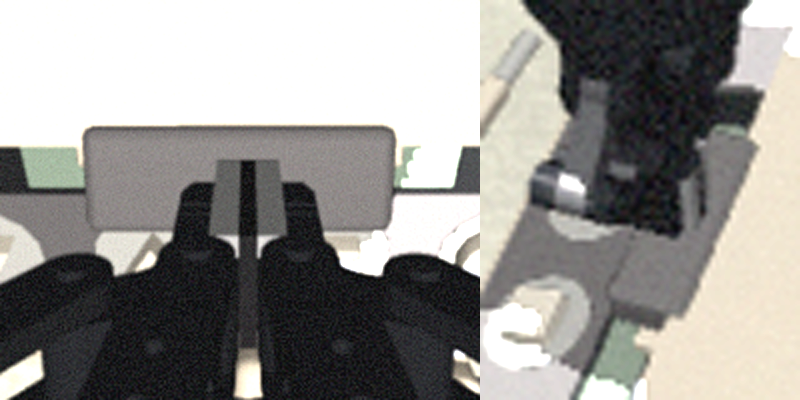

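The last view shows the tips resting on the middle of the lip. Force rises at about 2 N/mm (the lip spring), reaching 5 N, well above what the hinge yields at, so the lid is on its stop. The real tip is about 36 mm short of the reported TCP. Next I retreat and press the up key by force.

```bash
cat >> arm.py <<'E'
OFF=.0357
def nw(): return world([0,0,p[2]],pn)
def keytcp(y,h): return world(p,panel(p[4],y,.009+h-OFF))
def press(y):
    n=nw(); q=quat(pn)
    F0=avgF(6)@n; print("F0",F0.round(2)); 
    env.movel(keytcp(y,.006),.06,guard=4)
    print("at 6mm",(avgF(4)@n-F0).round(2)); last=0
    for h in np.arange(.004,-.0101,-.001):
        hit=env.movel(keytcp(y,h),.012,guard=5); last=avgF(4)@n-F0; print(round(h,4),hit,last.round(2))
        if last>4.9 or hit: break
    env.hold(.15); env.movel(keytcp(y,.04),.08); print("released",(avgF(4)@n-F0).round(2)); st()
E
python3 - <<'E'
from arm import *
print(env.hold_point_z,[kinematics.ik(keytcp(y,h),quat(pn)) is not None for y in(.026,-.078) for h in(-.008,.04)])
c=monitor.sense()["position"]
env.movel(np.array(c)+[0,0,.05],.08); st("up")
env.movel(keytcp(.026,.04),.12,frame=quat(pn)); st("above key"); snap("scene","s5"); snap("wrist","w5")
f=dict(np.load("pics/s5.npz"))
# lid still shut? compare lid region with s4
a=cv2.imread("pics/s4.png").astype(int); b=cv2.imread("pics/s5.png").astype(int)
d=np.abs(a-b).sum(2); print("lid right/back edge diff",(d[300:420,300:420]>40).sum())
press(.026)
E
```

```text
0.0187 [True, True, True, True]
up 14.81 [ 0.5303 -0.0856  0.1407] [-0.02 -0.14  0.4 ]
above key 15.54 [ 0.4922 -0.0524  0.0938] [ 0.41 -0.52  0.75]
lid right/back edge diff 915
F0 -0.09
at 6mm 0.31
0.004 False 0.44
0.003 False -0.12
0.002 False 0.11
0.001 False -0.21
0.0 False 0.42
-0.001 False 0.02
-0.002 False 2.29
-0.003 False 2.75
-0.004 False 3.66
-0.005 False 4.73
-0.006 False 5.67
released 0.55
 21.98 [ 0.4912 -0.0519  0.0928] [-0.6  -0.61  0.74]
```

The up key gave a clean spring curve of about 0.95 N/mm, about 4.6 mm in, and is released. Now the start key.

```bash
python3 - <<'E'
from arm import *
env.movel(keytcp(-.078,.04),.12,frame=quat(pn)); st()
press(-.078)
c=np.array(monitor.sense()["position"]); env.movel(c+[-.06,0,.12],.2); st("clear")
env.reach([.30,-.38,.33],quat(np.array([0,0,1.]))); st()
snap("top","t6"); snap("scene","s6")
# shifts of untouched patches vs the start, and of the lid edge vs. shut prediction
for n,ref,pp in(("scene6","scene0",[(266,228),(340,448),(240,425),(175,400),(206,318),(340,395)]),("top6","top0",[(296,167),(279,219),(279,293),(478,205),(460,275),(443,330),(375,320),(355,269),(331,266)])):
    im=cv2.imread(f"pics/{n[0]}6.png",0); r=cv2.imread(f"pics/{ref}.png",0)
    for u,v in pp:
        t=r[v-12:v+12,u-12:u+12]; m=cv2.matchTemplate(im[v-20:v+20,u-20:u+20],t,cv2.TM_CCOEFF_NORMED); _,s,_,l=cv2.minMaxLoc(m); print(n,(u,v),l[0]-8,l[1]-8,round(s,2))
E
```

```text
23.0 [ 0.4727 -0.1538  0.0933] [-0.41  0.35  0.67]
F0 -0.16
at 6mm 0.52
0.004 False -0.15
0.003 False -0.19
0.002 False 0.2
0.001 False 0.19
0.0 False 0.55
-0.001 False -0.08
-0.002 False 2.03
-0.003 False 3.13
-0.004 False 4.44
-0.005 False 5.49
released 0.36
 28.94 [ 0.4725 -0.1541  0.0928] [-0.46 -0.53 -0.28]
clear 29.76 [ 0.4124 -0.1539  0.2118] [-0.6   0.69 -0.13]
 30.82 [ 0.3005 -0.3792  0.3292] [-0.    0.79 -0.43]
scene6 (266, 228) 0 0 1.0
scene6 (340, 448) 0 0 1.0
scene6 (240, 425) 0 3 0.14
scene6 (175, 400) -2 -8 0.23
scene6 (206, 318) 0 0 0.93
scene6 (340, 395) 0 0 0.99
top6 (296, 167) 0 0 1.0
top6 (279, 219) 0 0 1.0
top6 (279, 293) 0 0 1.0
top6 (478, 205) 0 0 1.0
top6 (460, 275) -1 4 0.12
top6 (443, 330) -4 2 0.15
top6 (375, 320) 0 0 0.81
top6 (355, 269) 0 0 0.94
top6 (331, 266) 0 0 0.9
```

Nothing visible has shifted (the low scores are patches the arm hides). One last numeric check that the lid stayed shut, then hand in.

```bash
python3 - <<'E'
from arm import *
im=cv2.imread("pics/s6.png",0); r=cv2.imread("pics/s4.png",0); ok=0
for u,v in((269,347),(360,310),(330,370),(403,388),(425,265)):
    t=r[v-9:v+9,u-9:u+9]; m=cv2.matchTemplate(im[v-17:v+17,u-17:u+17],t,cv2.TM_CCOEFF_NORMED); _,s,_,l=cv2.minMaxLoc(m); print((u,v),l[0]-8,l[1]-8,round(s,2)); ok+=(s>.8 and abs(l[0]-8)+abs(l[1]-8)<=1)
print(ok)
if ok>=3: print(job.hand_in())
E
```

```text
(269, 347) 0 0 1.0
(360, 310) 0 0 0.98
(330, 370) 0 0 1.0
(403, 388) 0 0 1.0
(425, 265) 0 0 1.0
5
the job is handed in; nothing more can be done
None
```

The job is handed in: I pushed the lid shut by its lip, then pressed and released the up-arrow and start keys in that order, finishing at about 31 s; image checks showed no movement of the machine or the neighbours in view, but the arm hid the tip box and note pad.

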